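# Sweep loose screw caps into the catch tray

### The arm

A 7-joint arm with a two-finger parallel gripper is mounted at the origin on the work surface. World frame = base frame: x ahead of the robot, y to its left, z up, the work surface at z = 0. Lengths are in m, angles in rad, forces in N, time in s.
With the tool pointing down it reaches from about 0.4 to 0.85 m from the base axis. Payload 10.4 kg.
Tool frame: the origin (TCP) lies at the very end of the fingers, on their centre line; the grasp point (between the pads) lies 19 mm behind it; x points along the fingers, y is the direction in which the jaws open and shut, and the axes are right-handed (so a half turn about x gives the same grasp; the last joint's range is limited). The gripper opens to 85 mm and grips with 20 to 120 N. Pads are 22 mm wide; open, the fingers measure 114 mm over their backs; the gripper's body (76 mm by 85 mm) begins 54 mm behind the grasp point. The pads swing forward as they close: fully open they stand 13 mm farther back than shut.
Start: joints at [-1.256, 0.332, -0.065, 1.46, 0.022, 1.35, -0.088], TCP at [0.207, 0.59, 0.206] pointing down, gripper open.
Joint ranges: [-2.6, 2.6], [-0.5, 2.12], [-1.47, 1.34], [0.16, 2.42], [-1.27, 4.41], [0.06, 2.06], [-2.6, 2.6]. Speed limits (rad/s): [2.22, 2.22, 2.79, 2.79, 3.14, 3.14, 3.14].

### API

Orientations are given as a unit quaternion [x, y, z, w].
In Python, from workcell import monitor, camera, ticket, regions_of gives the robot as it stands.
- The arm moves only by the tool step_arm, never from a script. Its argument "increments" is a list of rows, each a list of 5 numbers: the finger opening in m, from 0 to 0.0854, then the shift along the world's x, y, z in m, then the turn about the world's z in rad. A call has 1 to 12 rows; each row shifts and turns the commanded pose from where the row before left it; what a row does not reach is not made up. A row lasts 1/12 s, in which the tool goes at most 41.7 mm and 7.16 degrees, less where a joint would pass 70% of its speed; a pose out of reach is approached as far as the arm can. A call with a gripper value outside its range is refused whole. The fingers move at their own pace and stop on an object; "force" is the grip in N (left out, the last holds). Time passes only in rows, so rows that do not move let the fingers close. It gives the time, the measured TCP pose, the force and the opening at its end, in the units of the state.
- monitor.get_obs(): the state, without advancing time (a new reading comes with each control period).
- camera(name): name is "scene" or "top" or "wrist"; returns a dict with "color" (400x640x3 uint8, red, green, blue), "range_z" (400x640 float32, m along the optical axis (not along the pixel's ray), 0 where there is no reading), "fx", "fy", "cx", "cy" (pixels), "cam_to_world" (4x4, takes a point from camera to world coordinates). Camera axes: x right, y up, looking along -z (the intrinsics and any distortion apply to the point x, -y, -z); pixel columns grow to the right and rows downward; lengths in m; the calibration is good to about 2 mm. A picture is of the moment at which its call begins.
- ticket.hand_in(): hands the job in, once; it reports no verdict.
Trained networks look in a picture, given as the dict that the camera call returned (one of the last four; its "shot" number tells which), for a name from the list of things; names that differ only in an ending like _2 or _b are one class to them, and where a whole thing is asked for, a point or a joint stands for the part that bears it (a point fixed in the world has none). Each returns a list of dicts, best first, with "p" (0 to 1); they miss things now and then, are a little off and sometimes report something else, mostly with a low value. They report only what shows in the picture. A call takes as long as a camera call. They do not tell look-alikes from the thing itself.
- regions_of(picture, query): "region" (400x640 bool, what is visible of it) and "centre" ([row, column] in pixels, amid what is visible of it).
The state is a dict: "clock": time; "joint_pos": joint angles; "joint_velocities": joint speeds; "tau": joint torques, N m; "position": TCP position; "ee_rot": TCP orientation; "ft_force": force on the tool from outside, world axes, zero at the start; "torque": the same for the moment, N m; "grip_width": opening from 0.0 (shut) to 1.0 (fully open).
Only numpy, scipy, OpenCV 4.12 (cv2) and the standard library are available. Lean on these libraries where they do the work, as an engineer would, in place of code of your own. Each camera call takes 0.05 s, during which the arm holds its last target. There are 200 camera calls.

### The job

Sweep the three loose screw caps along the bench with the closed fingers, over the lip and into the steel catch tray, so that every cap lies wholly inside it. Slide them only: do not pick any cap up, and do not disturb the jar, the bottle or the beaker standing around them.

Things in the scene. Friction and masses are not known exactly. Their poses are not given: they have to be found in the camera images.
- cap0_center (a point): loose white plastic screw cap lying closed side up on the bench, a disc 40 mm in diameter and 20 mm high with fine ribs round its side (the three are alike), about 25 g; this point is its centre, 10 mm above what it lies on
- cap1_center (a point): loose white plastic screw cap lying closed side up on the bench, a disc 40 mm in diameter and 20 mm high with fine ribs round its side (the three are alike), about 25 g; this point is its centre, 10 mm above what it lies on
- cap2_center (a point): loose white plastic screw cap lying closed side up on the bench, a disc 40 mm in diameter and 20 mm high with fine ribs round its side (the three are alike), about 25 g; this point is its centre, 10 mm above what it lies on
- tray: low dull dark-steel catch tray like a wide dustpan, fixed to the bench. Origin on the bench under the middle of its floor; z up, y from the open mouth to the back wall, x across (world axes at zero yaw). Inside x -110 to 110 mm, back wall's inner face at y = 80 mm. Side walls (from y = -98) and back wall 30 mm high, 4 mm thick. A grey handle, 20 mm thick, top at 32 mm, sticks out behind to y = 160 mm
- tray_lip (a point): middle of the front edge of the tray's mouth, on the bench, at y = -100 mm of the tray; axes as the tray's. No wall here: a thin ramp rises from the bench at this edge to 3 mm at 25 mm inward, and the tray's floor stays 3 mm above the bench from there to the back, so a part slid along the bench rides up onto it
- jar: squat amber glass jar with a steel lid standing among the caps, 52 mm in diameter, 50 mm high, about 150 g, to be left alone; origin at the centre of its underside. Jar and caps stand in a rough two-by-two pattern, at least 110 mm from centre to centre, and the jar may stand between a cap and the tray
- bottle: clear plastic bottle with a white cap, 72 mm in diameter, 170 mm high, standing beyond the work, to be left alone; origin at the centre of its underside
- beaker: white ceramic beaker, 72 mm across the rim, 90 mm high, standing to the robot's right, to be left alone; origin at the centre of its underside
Mind the look-alikes: they are no part of the job. What is shaped like the part that bears cap1_center but black, pink or purple is not meant.

How it is judged:
At the end, for the whole second after the job is handed in: All three caps lie in the tray: centres between its side walls, at least 20 mm (a cap's radius) inside the lip's front edge and before the back wall, no higher than 32 mm above the bench (not lying piled on another cap); jar, bottle and beaker upright and within 20 mm of where they stood (x of cap0_center in the frame of tray between -0.105 and 0.105 m and y of cap0_center in the frame of tray between -0.08 and 0.075 m and height (world z) of each of cap0_center, cap1_center, cap2_center below 0.032 m and x of cap1_center in the frame of tray between -0.105 and 0.105 m and y of cap1_center in the frame of tray between -0.08 and 0.075 m and x of cap2_center in the frame of tray between -0.105 and 0.105 m and y of cap2_center in the frame of tray between -0.08 and 0.075 m and distance of each of jar, bottle, beaker from where it was at the start of the episode below 0.02 m and angle between each of jar, bottle, beaker's own z axis and vertical below 0.25 rad); the robot touches nothing.
It fails at once if a cap is picked up or thrown clear of the bench instead of being slid along it (height (world z) of any of cap0_center, cap1_center, cap2_center above 0.05 m).
It fails at once if a cap is knocked off the bench (height (world z) of any of cap0_center, cap1_center, cap2_center below -0.02 m).
It fails at once if the jar is pushed more than 20 mm or tipped (distance of jar from where it was at the start of the episode above 0.02 m or angle between jar's own z axis and vertical above 0.25 rad).
It fails at once if the bottle is pushed more than 20 mm or tipped (distance of bottle from where it was at the start of the episode above 0.02 m or angle between bottle's own z axis and vertical above 0.25 rad).
It fails at once if the beaker is pushed more than 20 mm or tipped (distance of beaker from where it was at the start of the episode above 0.02 m or angle between beaker's own z axis and vertical above 0.25 rad).
It also fails if it takes over 72 s, if anything falls off the work surface, if the arm or the gripper's body presses on something with over 40 N, if the wrist force passes 120 N, or if a joint passes its speed limit or range.

## Working session

There is one attempt and no reset: what is moved stays moved. The work goes in short steps, Python scripts to look and compute and a tool call to move; the robot and the scene stay as the last step left them, time stands still between calls to the robot, and variables do not carry over. Pictures are saved under pics/ and viewed, about 8 in all and at most 12, crops included, and the job is handed in when it is done.

Besides the shell and the picture viewer there is one more tool, called after "Request:" in YAML: its name, and indented under it one key for each argument. step_arm: Moves the arm, as the interface text tells. Its arguments: {"type":"object","properties":{"increments":{"type":"array"},"force":{"type":"number"}},"required":["increments"]}

```bash
mkdir -p pics; cat > h.py <<'E'
import numpy as np, cv2
from workcell import monitor, camera, ticket, regions_of
def world(p,mask):
    r,c=np.nonzero(mask&(p["range_z"]>0)); z=p["range_z"][r,c]
    P=np.c_[(c-p["cx"])/p["fx"]*z,-(r-p["cy"])/p["fy"]*z,-z,np.ones(len(z))]
    return (P@np.array(p["cam_to_world"]).T)[:,:3]
def save(p,n): cv2.imwrite("pics/"+n,p["color"][:,:,::-1])
E
python3 - <<'E'
from h import *
o=monitor.get_obs(); print(o["clock"],o["position"],o["ee_rot"],o["grip_width"])
for n in("top","scene"):
    p=camera(n); save(p,n+"0.png"); print(n,[k for k in p if k not in("color","range_z")],np.round(p["cam_to_world"],3).tolist())
    for q in("cap0_center","tray","jar","bottle","beaker"):
        for d in regions_of(p,q):
            w=world(p,d["region"])
            if len(w)<5: print(q,d["p"],"few");continue
            t=w[w[:,2]>np.percentile(w[:,2],95)-.006]
            print(q,round(d["p"],2),np.round(d["centre"]),len(w),"min",w.min(0).round(3),"max",w.max(0).round(3),"topmid",((t.min(0)+t.max(0))/2).round(3), p["color"][d["region"]].mean(0).round())
E
```

```text
0.0 [0.20698238 0.58928776 0.20551875] [ 0.11835646  0.69711553 -0.11935845  0.69697578] 1.0013188818494028
top ['fx', 'fy', 'cx', 'cy', 'cam_to_world', 'shot'] [[0.02, 0.994, -0.104, 0.482], [-1.0, 0.02, -0.002, -0.113], [-0.0, 0.104, 0.995, 1.314], [0.0, 0.0, 0.0, 1.0]]
cap0_center 0.73 [256. 286.] 144 min [ 0.441 -0.033  0.014] max [0.479 0.005 0.026] topmid [ 0.46  -0.014  0.023] [254. 254. 254.]
tray 0.85 [239. 190.] 5346 min [ 0.398  0.146 -0.009] max [0.65  0.428 0.039] topmid [0.523 0.281 0.031] [161. 161. 168.]
jar 0.65 [264. 354.] 258 min [ 0.439 -0.233 -0.005] max [ 0.489 -0.186  0.058] topmid [ 0.463 -0.211  0.053] [234. 229. 226.]
bottle 0.73 [153. 302.] 659 min [ 0.729 -0.096  0.   ] max [ 0.807 -0.019  0.176] topmid [ 0.766 -0.06   0.171] [217. 215. 211.]
beaker 0.66 [241. 433.] 607 min [ 0.49  -0.469 -0.003] max [ 0.565 -0.4    0.096] topmid [ 0.524 -0.434  0.091] [209. 209. 205.]
scene ['fx', 'fy', 'cx', 'cy', 'cam_to_world', 'shot'] [[-0.501, -0.599, 0.625, 1.238], [0.865, -0.352, 0.356, 0.237], [0.007, 0.72, 0.694, 0.707], [0.0, 0.0, 0.0, 1.0]]
cap0_center 0.78 [174. 382.] 224 min [ 0.429 -0.039 -0.   ] max [0.485 0.008 0.024] topmid [ 0.463 -0.012  0.02 ] [222. 221. 219.]
tray 0.68 [240. 492.] 8725 min [ 0.37   0.146 -0.003] max [0.652 0.425 0.034] topmid [0.524 0.285 0.029] [131. 132. 136.]
jar 0.74 [145. 308.] 376 min [ 0.444 -0.231  0.004] max [ 0.494 -0.183  0.054] topmid [ 0.466 -0.209  0.05 ] [189. 165. 141.]
jar 0.48 [122. 227.] 915 min [ 0.489 -0.468  0.003] max [ 0.562 -0.397  0.093] topmid [ 0.525 -0.432  0.089] [189. 190. 182.]
bottle 0.89 [239. 302.] 2293 min [ 0.654 -0.153 -0.002] max [ 0.805 -0.022  0.173] topmid [ 0.769 -0.057  0.169] [197. 196. 189.]
beaker 0.81 [123. 226.] 959 min [ 0.489 -0.469  0.001] max [ 0.562 -0.397  0.094] topmid [ 0.525 -0.433  0.089] [189. 190. 182.]
```

View pics/top0.png

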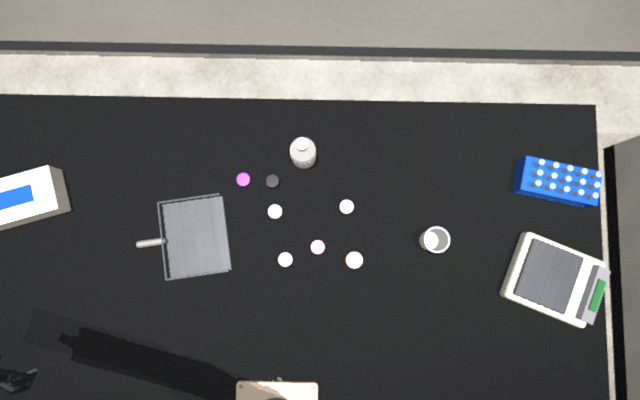

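View pics/scene0.png

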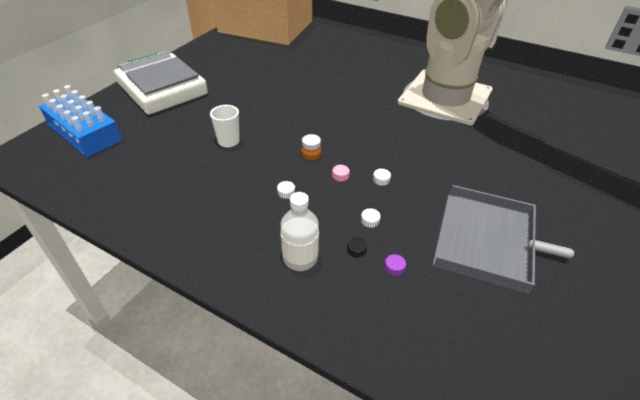

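The white caps are at top pixels (275,211), (285,259) and (346,207). The look-alikes are pink (317,247), black (272,181) and purple (243,180). The jar is at (354,260), and the tray's mouth faces the caps (world -y).

```bash
python3 - <<'E'
from h import *
p=camera("top")
for n,c in dict(w1=(275,211),w2=(285,259),w3=(346,207),pink=(317,247),black=(272,181),purple=(243,180)).items():
    m=np.zeros((400,640),np.uint8); cv2.circle(m,c,10,1,-1)
    w=world(p,m>0); t=w[(w[:,2]>.012)&(w[:,2]<.035)]
    print(n,len(t),np.median(t,0).round(3),((t.min(0)+t.max(0))/2).round(3),np.ptp(t,0).round(3))
d=regions_of(p,"tray")[0]; w=world(p,d["region"])
s=w[(w[:,2]>.018)]
b=w[w[:,1]<.36]; r=cv2.minAreaRect(b[:,:2].astype(np.float32)); print(r,cv2.boxPoints(r).round(3).tolist())
h=w[w[:,1]>.37]; print("handle",h.mean(0).round(3))
img=cv2.resize(p["color"][160:290,140:380],None,fx=3.3,fy=3.3,interpolation=cv2.INTER_CUBIC); cv2.imwrite("pics/crop.png",img[:,:,::-1])
E
```

```text
w1 149 [0.6   0.021 0.02 ] [0.599 0.02  0.02 ] [0.039 0.038 0.015]
w2 149 [ 0.461 -0.015  0.019] [ 0.46  -0.014  0.02 ] [0.038 0.038 0.015]
w3 147 [ 0.617 -0.19   0.02 ] [ 0.619 -0.189  0.02 ] [0.039 0.038 0.014]
pink 146 [ 0.498 -0.107  0.02 ] [ 0.497 -0.106  0.02 ] [0.038 0.038 0.013]
black 144 [0.689 0.031 0.02 ] [0.689 0.031 0.02 ] [0.038 0.039 0.015]
purple 147 [0.693 0.117 0.02 ] [0.693 0.117 0.019] [0.039 0.039 0.013]
((0.520416796207428, 0.2618560194969177), (0.22797642648220062, 0.20015192031860352), 9.257405281066895) [[0.3919999897480011, 0.34200000762939453], [0.42399999499320984, 0.14499999582767487], [0.6489999890327454, 0.1809999942779541], [0.6169999837875366, 0.3790000081062317]]
handle [0.5   0.392 0.029]
```

View pics/crop.png

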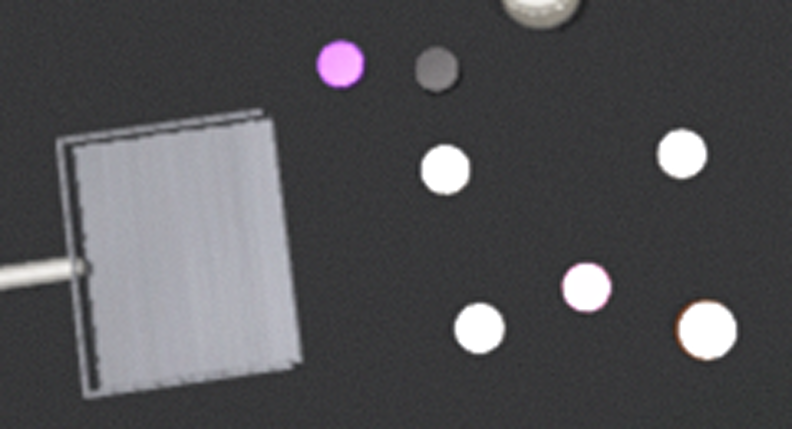

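White caps sit at (0.600,0.020), (0.460,-0.014) and (0.618,-0.190), all with tops at 20 mm. The tray origin is about (0.520,0.262), yaw +9.3°, and the handle and sizes agree with that. I'll sweep the nearest cap first.

Request:
step_arm:
  increments:
    - [0, 0.02, -0.031, 0, -0.056]
    - [0, 0.02, -0.031, 0, -0.056]
    - [0, 0.02, -0.031, 0, -0.056]
    - [0, 0.02, -0.031, 0, -0.056]
    - [0, 0.02, -0.031, 0, -0.056]
    - [0, 0.02, -0.031, 0, -0.056]
    - [0, 0.02, -0.031, 0, -0.056]
    - [0, 0.02, -0.031, 0, -0.056]
    - [0, 0.02, -0.031, 0, -0.056]
    - [0, 0.02, -0.031, 0, -0.056]
  force: 30

```text
clock: 1.53
position: [0.4078, 0.2781, 0.2067]
ee_rot: [0.308, 0.637, -0.307, 0.637]
ft_force: [0.9, -0.3, 0.5]
grip_width: -0.001
```

Request:
step_arm:
  increments:
    - [0, 0.02, -0.031, 0, -0.056]
    - [0, 0.02, -0.031, 0, -0.056]
    - [0, 0.02, -0.031, 0, -0.056]
    - [0, 0.02, -0.031, 0, -0.056]
    - [0, 0.02, -0.031, 0, -0.056]
    - [0, 0.02, -0.031, 0, -0.056]
    - [0, 0.02, -0.031, 0, -0.056]
    - [0, 0.02, -0.031, 0, -0.056]
    - [0, 0.02, -0.031, 0, -0.056]
    - [0, 0.02, -0.031, 0, -0.046]
    - [0, 0, 0, 0, 0]
    - [0, 0, 0, 0, 0]

```text
clock: 2.53
position: [0.6075, -0.0329, 0.206]
ee_rot: [0.469, 0.529, -0.47, 0.529]
ft_force: [-0.4, 0.3, -0.5]
grip_width: -0.002
```

Request:
step_arm:
  increments:
    - [0, 0, -0.001, -0.027, 0]
    - [0, 0, -0.001, -0.027, 0]
    - [0, 0, 0, -0.027, 0]
    - [0, 0, 0, -0.027, 0]
    - [0, 0, 0, -0.027, 0]
    - [0, 0, 0, -0.027, 0]
    - [0, 0, 0, -0.018, 0]
    - [0, 0, 0, -0.01, 0]
    - [0, 0, 0, -0.008, 0]
    - [0, 0, 0, 0, 0]

```text
clock: 3.37
position: [0.6065, -0.0314, 0.0075]
ee_rot: [0.468, 0.53, -0.468, 0.53]
ft_force: [-0.7, -0.0, 1.2]
grip_width: -0.004
```

```bash
python3 - <<'E'
from h import *
p=camera("wrist"); q=camera("scene"); 
im=np.hstack([cv2.resize(p["color"],(480,300)),cv2.resize(q["color"][80:330,250:570],(384,300))])[:,:,::-1]
cv2.imwrite("pics/w1.png",cv2.resize(im,(800,278)))
E
```

```text
(no output)
```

View pics/w1.png

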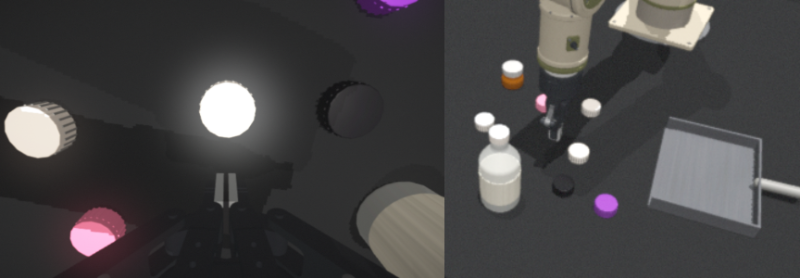

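The fingers are shut, with the cap straight ahead and clear ground all round. I'll push part way, then check drift.

Request:
step_arm:
  increments:
    - [0, -0.0012, 0.01, 0, 0]
    - [0, -0.0012, 0.01, 0, 0]
    - [0, -0.0012, 0.01, 0, 0]
    - [0, -0.0012, 0.01, 0, 0]
    - [0, -0.0012, 0.01, 0, 0]
    - [0, -0.0012, 0.01, 0, 0]
    - [0, -0.0012, 0.01, 0, 0]
    - [0, -0.0012, 0.01, 0, 0]
    - [0, 0, 0, 0, 0]

```text
clock: 4.22
position: [0.5972, 0.051, 0.0082]
ee_rot: [0.468, 0.531, -0.467, 0.53]
ft_force: [0.4, 0.9, -0.5]
grip_width: 0.003
```

```bash
cat >> h.py <<'E'
def caps(name="wrist"):
    """white cap tops seen by a camera, in world and tray frame"""
    p=camera(name); o=monitor.get_obs(); print("tcp",np.round(o["position"],4),"F",np.round(o["ft_force"],1),"t",round(o["clock"],2))
    for d in regions_of(p,"cap0_center"):
        w=world(p,d["region"])
        w=w[(w[:,2]>.014)&(w[:,2]<.03)]
        if len(w)<20: continue
        h=cv2.cvtColor(p["color"],cv2.COLOR_RGB2HSV)[d["region"]].mean(0)
        t=w[w[:,2]>np.percentile(w[:,2],90)-.005]
        c=(t.min(0)+t.max(0))/2; a=np.radians(9.25)
        v=c[:2]-[.520,.262]; 
        print(round(d["p"],2),np.round(d["centre"]),"world",c.round(3),"size",np.ptp(t,0)[:2].round(3),"tray",round(v[0]*np.cos(a)+v[1]*np.sin(a),3),round(-v[0]*np.sin(a)+v[1]*np.cos(a),3),"HSV",h.round(),)
    return p
E
python3 -c "
from h import *
caps('wrist');caps('scene')"
```

```text
tcp [0.5974 0.0493 0.0083] F [-0.7  0.4  0.2] t 4.27
0.67 [314.  93.] world [ 0.462 -0.015  0.019] size [0.041 0.04 ] tray -0.102 -0.264 HSV [  7.   8. 241.]
tcp [0.5975 0.0472 0.0083] F [0.8 0.  0.2] t 4.37
0.63 [176. 377.] world [ 0.475 -0.02   0.019] size [0.016 0.018] tray -0.09 -0.271 HSV [ 16.  16. 159.]
```

```bash
cat >> h.py <<'E'
def blobs(name):
    p=camera(name); o=monitor.get_obs(); print(name,"tcp",np.round(o["position"],4),"t",round(o["clock"],2))
    hsv=cv2.cvtColor(p["color"],cv2.COLOR_RGB2HSV); m=(hsv[:,:,2]>95)&(hsv[:,:,1]<70)&(p["range_z"]>0)
    W=np.full((400,640,3),-1.); W[p["range_z"]>0]=world(p,p["range_z"]>0)
    m&=(W[:,:,2]>.012)&(W[:,:,2]<.03)
    n,l=cv2.connectedComponents(m.astype(np.uint8)); a=np.radians(9.25)
    for i in range(1,n):
        t=W[l==i]
        if len(t)<60 or np.ptp(t,0)[:2].max()>.06 : continue
        c=(t.min(0)+t.max(0))/2; v=c[:2]-[.520,.262]
        print(len(t),"world",c.round(3),"size",np.ptp(t,0)[:2].round(3),"tray",round(v[0]*np.cos(a)+v[1]*np.sin(a),3),round(-v[0]*np.sin(a)+v[1]*np.cos(a),3))
    return p
E
python3 -c "
from h import *
p=blobs('wrist');blobs('top');blobs('scene');save(p,'w2.png')"
```

```text
wrist tcp [0.5976 0.0467 0.0084] t 4.47
1097 world [0.682 0.116 0.021] size [0.014 0.028] tray 0.136 -0.17
658 world [0.685 0.038 0.02 ] size [0.026 0.021] tray 0.127 -0.247
3695 world [ 0.463 -0.014  0.017] size [0.041 0.041] tray -0.101 -0.263
1064 world [ 0.768 -0.029  0.021] size [0.04  0.008] tray 0.198 -0.327
top tcp [0.5976 0.0468 0.0084] t 4.52
87 world [0.691 0.027 0.02 ] size [0.034 0.025] tray 0.131 -0.26
147 world [ 0.618 -0.189  0.019] size [0.039 0.038] tray 0.025 -0.461
112 world [0.6   0.017 0.019] size [0.039 0.032] tray 0.039 -0.255
147 world [ 0.497 -0.106  0.019] size [0.038 0.038] tray -0.082 -0.359
148 world [ 0.46  -0.014  0.021] size [0.038 0.038] tray -0.103 -0.262
128 world [0.091 0.091 0.016] size [0.048 0.045] tray -0.451 -0.1
scene tcp [0.5976 0.0469 0.0083] t 4.57
112 world [ 0.536 -0.429  0.021] size [0.044 0.054] tray -0.095 -0.684
119 world [ 0.5   -0.106  0.02 ] size [0.037 0.036] tray -0.078 -0.36
190 world [ 0.621 -0.188  0.018] size [0.041 0.039] tray 0.027 -0.46
223 world [0.603 0.022 0.018] size [0.04  0.039] tray 0.043 -0.25
```

View pics/w2.png

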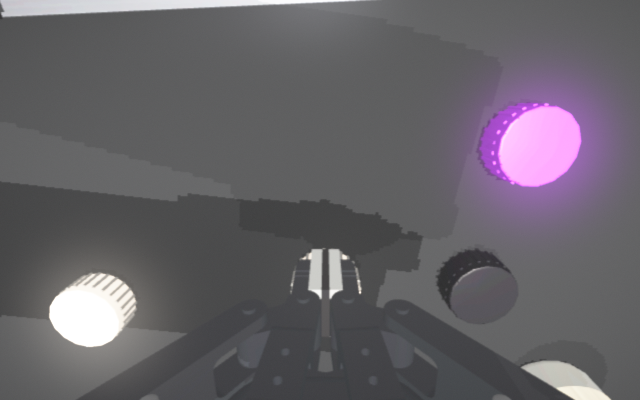

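```bash
python3 - <<'E'
from h import *
q=camera("scene"); im=cv2.resize(q["color"][130:280,280:480],(800,600),interpolation=cv2.INTER_CUBIC)[:,:,::-1]
cv2.imwrite("pics/s1.png",im)
o=monitor.get_obs(); print(o["position"],o["joint_pos"],o["ft_force"],o["torque"])
E
```

```text
[0.59757768 0.04702122 0.00835473] [-0.53382598  0.49495011  0.47526127  1.75283351 -0.26855889  0.9584636
  0.17033352] [ 0.11358197 -0.25506942  1.09280373] [-0.02729279  0.00915468 -0.01727068]
```

View pics/s1.png

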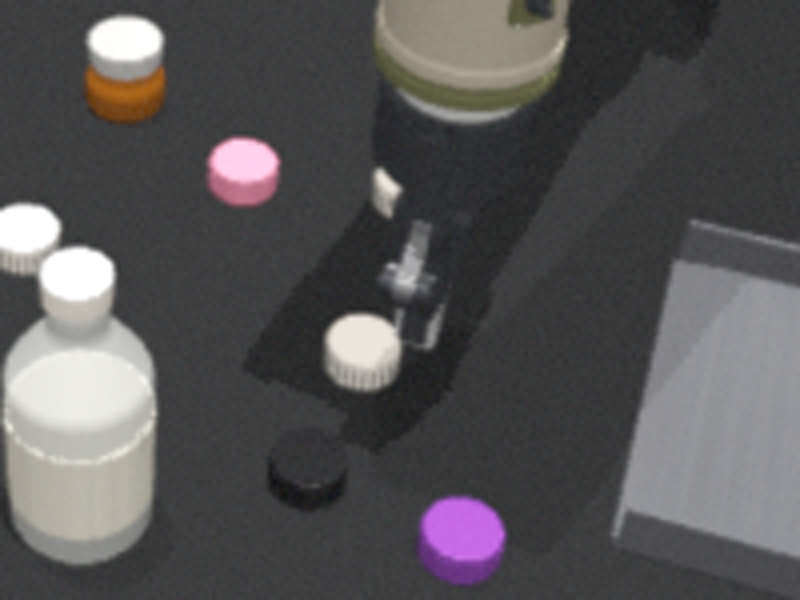

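```bash
python3 - <<'E'
from h import *
q=camera("scene"); W=np.full((400,640,3),-1.); W[q["range_z"]>0]=world(q,q["range_z"]>0)
for r in range(196,226,2): print(r,[tuple(W[r,c].round(3)) for c in (379,382,385,388)])
T=np.linalg.inv(np.array(q["cam_to_world"]))
for P in ([.5976,.047,.0083,1],[.601,.02,.02,1]):
    c=T@np.array(P); print(q["fx"]*c[0]/-c[2]+q["cx"], -q["fy"]*c[1]/-c[2]+q["cy"])
E
```

```text
196 [(np.float64(0.641), np.float64(0.047), np.float64(0.122)), (np.float64(0.646), np.float64(0.054), np.float64(0.129)), (np.float64(0.644), np.float64(0.059), np.float64(0.13)), (np.float64(0.613), np.float64(0.056), np.float64(0.103))]
198 [(np.float64(0.651), np.float64(0.05), np.float64(0.127)), (np.float64(0.653), np.float64(0.057), np.float64(0.131)), (np.float64(0.641), np.float64(0.059), np.float64(0.122)), (np.float64(0.612), np.float64(0.057), np.float64(0.097))]
200 [(np.float64(0.654), np.float64(0.052), np.float64(0.124)), (np.float64(0.655), np.float64(0.058), np.float64(0.128)), (np.float64(0.651), np.float64(0.063), np.float64(0.127)), (np.float64(0.642), np.float64(0.066), np.float64(0.121))]
202 [(np.float64(0.658), np.float64(0.054), np.float64(0.123)), (np.float64(0.658), np.float64(0.06), np.float64(0.126)), (np.float64(0.654), np.float64(0.064), np.float64(0.125)), (np.float64(0.65), np.float64(0.069), np.float64(0.124))]
204 [(np.float64(0.658), np.float64(0.054), np.float64(0.118)), (np.float64(0.659), np.float64(0.061), np.float64(0.122)), (np.float64(0.657
[... 1862 characters left out ...]
oat64(0.044), np.float64(0.001)), (np.float64(0.583), np.float64(0.05), np.float64(0.002)), (np.float64(0.577), np.float64(0.055), np.float64(-0.002))]
222 [(np.float64(0.599), np.float64(0.042), np.float64(0.005)), (np.float64(0.59), np.float64(0.047), np.float64(-0.001)), (np.float64(0.588), np.float64(0.053), np.float64(0.0)), (np.float64(0.583), np.float64(0.058), np.float64(-0.001))]
224 [(np.float64(0.6), np.float64(0.043), np.float64(0.0)), (np.float64(0.595), np.float64(0.049), np.float64(-0.002)), (np.float64(0.594), np.float64(0.055), np.float64(0.002)), (np.float64(0.59), np.float64(0.061), np.float64(0.0))]
381.33667668683785 221.44807367739122
370.0192992447582 214.2382163479547
```

The fingers passed over the cap without touching it. Depth puts the real fingertips about 28 mm above the height reported for the TCP, while x and y agree. I'll go back and lower in small steps, watching force and depth.

Request:
step_arm:
  increments:
    - [0, 0.0024, -0.021, 0, 0]
    - [0, 0.0024, -0.02, 0, 0]
    - [0, 0.0024, -0.02, 0, 0]
    - [0, 0.0024, -0.02, 0, 0]
    - [0, 0, 0, 0, 0]
    - [0, 0, 0, -0.008, 0]
    - [0, 0, 0, -0.006, 0]
    - [0, 0, 0, 0, 0]

```text
clock: 5.33
position: [0.6059, -0.0318, -0.0076]
ee_rot: [0.467, 0.531, -0.468, 0.529]
ft_force: [-0.2, 0.3, -0.2]
grip_width: -0.002
```

```bash
cat >> h.py <<'E'
def tip():
    q=camera("scene"); W=world(q,q["range_z"]>0); o=monitor.get_obs(); P=o["position"]
    v=W[(np.hypot(W[:,0]-P[0],W[:,1]-P[1])<.02)&(W[:,2]<.09)]
    print("tcp",P.round(4),"F",o["ft_force"].round(1)); z=np.sort(v[:,2]); print(np.histogram(z,np.arange(-.01,.09,.005)))
    f=v[v[:,2]>.008]; print("finger x,y range",f[:,:2].min(0).round(3),f[:,:2].max(0).round(3))
    return q
E
python3 -c "
from h import *
tip()"
```

```text
tcp [ 0.6062 -0.0319 -0.007 ] F [-0.1 -0.4  0. ]
(array([ 0, 52, 98,  0,  0,  3,  9, 11, 19, 17, 13, 13,  3,  3,  5,  9,  6,
        3,  9]), array([-0.01 , -0.005,  0.   ,  0.005,  0.01 ,  0.015,  0.02 ,  0.025,
        0.03 ,  0.035,  0.04 ,  0.045,  0.05 ,  0.055,  0.06 ,  0.065,
        0.07 ,  0.075,  0.08 ,  0.085]))
finger x,y range [ 0.594 -0.039] [ 0.624 -0.013]
```

Request:
step_arm:
  increments:
    - [0, 0, 0, -0.005, 0]
    - [0, 0, 0, -0.005, 0]
    - [0, 0, 0, 0, 0]

```text
clock: 5.63
position: [0.6064, -0.0328, -0.0168]
ee_rot: [0.468, 0.53, -0.468, 0.53]
ft_force: [-1.1, 0.3, 0.0]
grip_width: -0.004
```

```bash
python3 -c "
from h import *
tip()"
```

```text
tcp [ 0.6067 -0.0329 -0.0163] F [-0.4  0.1  0.4]
(array([ 0, 37, 84,  3,  4, 17, 14, 20, 16, 12,  1,  2,  7,  8,  6,  1,  8,
       12,  5]), array([-0.01 , -0.005,  0.   ,  0.005,  0.01 ,  0.015,  0.02 ,  0.025,
        0.03 ,  0.035,  0.04 ,  0.045,  0.05 ,  0.055,  0.06 ,  0.065,
        0.07 ,  0.075,  0.08 ,  0.085]))
finger x,y range [ 0.597 -0.044] [ 0.623 -0.014]
```

Request:
step_arm:
  increments:
    - [0, -0.0012, 0.01, -0.001, 0]
    - [0, -0.0012, 0.01, -0.001, 0]
    - [0, -0.0012, 0.01, 0, 0]
    - [0, -0.0012, 0.01, 0, 0]
    - [0, -0.0012, 0.01, 0, 0]
    - [0, -0.0012, 0.01, 0, 0]
    - [0, -0.0012, 0.01, 0, 0]
    - [0, -0.0012, 0.01, 0, 0]
    - [0, 0, 0, 0, 0]

```text
clock: 6.43
position: [0.5973, 0.05, -0.0177]
ee_rot: [0.468, 0.531, -0.467, 0.53]
ft_force: [0.2, 0.7, 0.1]
grip_width: 0.003
```

```bash
python3 -c "
from h import *
blobs('wrist');blobs('top')"
```

```text
wrist tcp [ 0.5974  0.0484 -0.0177] t 6.48
7248 world [0.594 0.077 0.021] size [0.041 0.048] tray 0.043 -0.194
76 world [0.679 0.041 0.02 ] size [0.012 0.012] tray 0.121 -0.244
4825 world [ 0.462 -0.014  0.018] size [0.041 0.041] tray -0.101 -0.263
top tcp [ 0.5975  0.0471 -0.0176] t 6.53
83 world [0.691 0.03  0.021] size [0.034 0.03 ] tray 0.132 -0.257
147 world [ 0.618 -0.189  0.019] size [0.039 0.038] tray 0.024 -0.461
146 world [ 0.497 -0.106  0.021] size [0.038 0.038] tray -0.082 -0.359
149 world [ 0.46  -0.014  0.019] size [0.038 0.038] tray -0.103 -0.262
```

The cap now slides, following centred at (0.594,0.077). Continuing.

Request:
step_arm:
  increments:
    - [0, -0.0012, 0.01, 0, 0]
    - [0, -0.0012, 0.01, 0, 0]
    - [0, -0.0012, 0.01, 0, 0]
    - [0, -0.0012, 0.01, 0, 0]
    - [0, -0.0012, 0.01, 0, 0]
    - [0, -0.0012, 0.01, 0, 0]
    - [0, 0, 0, 0, 0]

```text
clock: 7.12
position: [0.5899, 0.1102, -0.0178]
ee_rot: [0.468, 0.531, -0.467, 0.53]
ft_force: [0.1, 0.8, -0.2]
grip_width: 0.003
```

```bash
python3 -c "
from h import *
blobs('wrist');tip()"
```

```text
wrist tcp [ 0.5901  0.1086 -0.0177] t 7.17
406 world [0.641 0.211 0.017] size [0.006 0.034] tray 0.111 -0.07
7250 world [0.586 0.138 0.021] size [0.041 0.048] tray 0.045 -0.133
tcp [ 0.5902  0.1073 -0.0177] F [ 0.5 -0.2  0. ]
(array([ 0, 47, 83,  2, 14, 19, 15, 18, 13,  5,  0,  0,  3,  0,  1,  3,  8,
       11,  3]), array([-0.01 , -0.005,  0.   ,  0.005,  0.01 ,  0.015,  0.02 ,  0.025,
        0.03 ,  0.035,  0.04 ,  0.045,  0.05 ,  0.055,  0.06 ,  0.065,
        0.07 ,  0.075,  0.08 ,  0.085]))
finger x,y range [0.583 0.097] [0.609 0.126]
```

Request:
step_arm:
  increments:
    - [0, -0.0012, 0.01, 0, 0]
    - [0, -0.0012, 0.01, 0, 0]
    - [0, -0.0012, 0.01, 0, 0]
    - [0, -0.0012, 0.01, 0, 0]
    - [0, -0.0012, 0.01, 0, 0]
    - [0, -0.0012, 0.01, 0, 0]
    - [0, -0.0012, 0.01, 0, 0]
    - [0, -0.0012, 0.01, 0, 0]
    - [0, -0.0012, 0.01, 0, 0]
    - [0, 0, 0, 0, 0]

```text
clock: 8.05
position: [0.5789, 0.2, -0.0178]
ee_rot: [0.468, 0.531, -0.467, 0.53]
ft_force: [0.0, 1.1, 0.4]
grip_width: -0.001
```

```bash
python3 -c "
from h import *
p=blobs('wrist');blobs('scene');save(p,'w3.png')"
```

```text
wrist tcp [ 0.5792  0.1984 -0.0177] t 8.1
7503 world [0.575 0.227 0.021] size [0.041 0.048] tray 0.049 -0.043
scene tcp [ 0.5794  0.197  -0.0177] t 8.15
117 world [ 0.537 -0.429  0.021] size [0.041 0.052] tray -0.094 -0.684
118 world [ 0.499 -0.105  0.021] size [0.037 0.036] tray -0.079 -0.358
181 world [ 0.463 -0.011  0.018] size [0.041 0.039] tray -0.1 -0.261
196 world [ 0.621 -0.187  0.018] size [0.04  0.039] tray 0.028 -0.46
303 world [0.577 0.231 0.02 ] size [0.041 0.045] tray 0.052 -0.04
```

Request:
step_arm:
  increments:
    - [0, -0.0012, 0.01, 0, 0]
    - [0, -0.0012, 0.01, 0, 0]
    - [0, -0.0012, 0.01, 0, 0]
    - [0, -0.0012, 0.01, 0, 0]
    - [0, -0.0012, 0.01, 0, 0]
    - [0, -0.0012, 0.01, 0, 0]
    - [0, 0, 0, 0, 0]
    - [0, 0.001, -0.01, 0, 0]
    - [0, 0.001, -0.01, 0, 0]
    - [0, 0, 0, 0.027, 0]
    - [0, 0, 0, 0.027, 0]
    - [0, 0, 0, 0.027, 0]

```text
clock: 9.15
position: [0.5745, 0.2334, 0.064]
ee_rot: [0.469, 0.529, -0.47, 0.529]
ft_force: [0.6, 0.1, 0.4]
grip_width: 0.002
```

Request:
step_arm:
  increments:
    - [0, -0.0115, -0.03, 0, -0.02]
    - [0, -0.0115, -0.03, 0, -0.02]
    - [0, -0.0115, -0.03, 0, -0.02]
    - [0, -0.0115, -0.03, 0, -0.02]
    - [0, -0.0115, -0.03, 0, -0.02]
    - [0, -0.0115, -0.03, 0, -0.02]
    - [0, -0.0115, -0.03, 0, -0.02]
    - [0, -0.0115, -0.03, 0, -0.02]
    - [0, -0.0115, -0.03, 0, -0.02]
    - [0, -0.0115, -0.03, 0, 0]
    - [0, 0, 0, 0, 0]

```text
clock: 10.07
position: [0.4561, -0.0708, 0.0632]
ee_rot: [-0.516, -0.483, 0.517, -0.483]
ft_force: [-0.6, -1.2, -0.9]
grip_width: -0.005
```

```bash
python3 -c "
from h import *
blobs('scene');blobs('top')"
```

```text
scene tcp [ 0.4574 -0.0678  0.0633] t 10.12
108 world [ 0.531 -0.427  0.021] size [0.049 0.048] tray -0.1 -0.682
177 world [ 0.464 -0.012  0.018] size [0.041 0.038] tray -0.1 -0.261
195 world [ 0.621 -0.187  0.018] size [0.041 0.039] tray 0.027 -0.46
322 world [0.57  0.294 0.019] size [0.04 0.04] tray 0.055 0.023
185 world [ 0.781 -0.053  0.021] size [0.047 0.06 ] tray 0.207 -0.352
top tcp [ 0.4584 -0.0657  0.0634] t 10.17
116 world [0.691 0.031 0.02 ] size [0.034 0.034] tray 0.131 -0.256
146 world [ 0.618 -0.189  0.021] size [0.039 0.038] tray 0.025 -0.461
156 world [0.565 0.291 0.021] size [0.038 0.041] tray 0.049 0.022
99 world [ 0.092 -0.09   0.017] size [0.043 0.045] tray -0.479 -0.279
```

Cap 1 is in the tray at tray coordinates (0.05,0.02). Next, lower behind cap 2 and sweep it.

Request:
step_arm:
  increments:
    - [0, 0, 0, -0.025, 0]
    - [0, 0, 0, -0.025, 0]
    - [0, 0, 0, -0.02, 0]
    - [0, 0, 0, -0.011, 0]
    - [0, 0, 0, 0, 0]
    - [0, 0.0005, 0.01, 0, 0]
    - [0, 0.0005, 0.01, 0, 0]
    - [0, 0.0005, 0.01, 0, 0]
    - [0, 0.0005, 0.01, 0, 0]
    - [0, 0.0005, 0.01, 0, 0]
    - [0, 0.0005, 0.01, 0, 0]
    - [0, 0, 0, 0, 0]

```text
clock: 11.17
position: [0.4626, -0.0005, -0.0175]
ee_rot: [0.514, 0.486, -0.513, 0.486]
ft_force: [1.1, -0.2, -0.8]
grip_width: 0.004
```

```bash
python3 -c "
from h import *
blobs('wrist');blobs('scene')"
```

```text
wrist tcp [ 0.4625 -0.0019 -0.0175] t 11.22
7236 world [0.464 0.028 0.021] size [0.041 0.048] tray -0.093 -0.222
scene tcp [ 0.4623 -0.0028 -0.0176] t 11.27
116 world [ 0.531 -0.427  0.021] size [0.051 0.051] tray -0.1 -0.682
121 world [ 0.501 -0.105  0.021] size [0.036 0.036] tray -0.078 -0.359
206 world [0.464 0.031 0.021] size [0.043 0.048] tray -0.093 -0.219
189 world [ 0.62  -0.188  0.018] size [0.042 0.039] tray 0.027 -0.46
315 world [0.57  0.293 0.019] size [0.042 0.04 ] tray 0.054 0.023
```

Request:
step_arm:
  increments:
    - [0, 0.0006, 0.01, 0, 0]
    - [0, 0.0006, 0.01, 0, 0]
    - [0, 0.0006, 0.01, 0, 0]
    - [0, 0.0006, 0.01, 0, 0]
    - [0, 0.0006, 0.01, 0, 0]
    - [0, 0.0006, 0.01, 0, 0]
    - [0, 0.0006, 0.01, 0, 0]
    - [0, 0.0006, 0.01, 0, 0]
    - [0, 0.0006, 0.01, 0, 0]
    - [0, 0.0006, 0.01, 0, 0]
    - [0, 0, 0, 0, 0]

```text
clock: 12.18
position: [0.4684, 0.0992, -0.0177]
ee_rot: [0.514, 0.486, -0.513, 0.486]
ft_force: [-0.5, 0.8, -0.2]
grip_width: -0.002
```

```bash
python3 -c "
from h import *
blobs('wrist')"
```

```text
wrist tcp [ 0.4683  0.0979 -0.0177] t 12.23
1902 world [0.425 0.17  0.021] size [0.008 0.048] tray -0.108 -0.076
7237 world [0.469 0.127 0.021] size [0.041 0.047] tray -0.072 -0.125
```

Request:
step_arm:
  increments:
    - [0, 0.0003, 0.01, 0, 0]
    - [0, 0.0003, 0.01, 0, 0]
    - [0, 0.0003, 0.01, 0, 0]
    - [0, 0.0003, 0.01, 0, 0]
    - [0, 0.0003, 0.01, 0, 0]
    - [0, 0.0003, 0.01, 0, 0]
    - [0, 0.0003, 0.01, 0, 0]
    - [0, 0.0003, 0.01, 0, 0]
    - [0, 0.0003, 0.01, 0, 0]
    - [0, 0, 0, 0, 0]

```text
clock: 13.07
position: [0.4709, 0.1894, -0.0177]
ee_rot: [0.514, 0.486, -0.513, 0.486]
ft_force: [0.7, 0.1, 0.5]
grip_width: -0.005
```

```bash
python3 -c "
from h import *
blobs('wrist')"
```

```text
wrist tcp [ 0.471   0.188  -0.0177] t 13.12
8192 world [0.567 0.285 0.019] size [0.042 0.029] tray 0.051 0.015
6581 world [0.473 0.22  0.019] size [0.041 0.042] tray -0.053 -0.034
```

Request:
step_arm:
  increments:
    - [0, 0.0003, 0.01, 0, 0]
    - [0, 0.0003, 0.01, 0, 0]
    - [0, 0.0003, 0.01, 0, 0]
    - [0, 0.0003, 0.01, 0, 0]
    - [0, 0.0003, 0.01, 0, 0]
    - [0, 0.0003, 0.005, 0, 0]
    - [0, 0, 0, 0, 0]
    - [0, 0, -0.01, 0, 0]
    - [0, 0, -0.01, 0, 0]
    - [0, 0, 0, 0.027, 0]
    - [0, 0, 0, 0.027, 0]
    - [0, 0, 0, 0.027, 0]

```text
clock: 14.12
position: [0.4726, 0.2189, 0.0639]
ee_rot: [-0.514, -0.485, 0.515, -0.485]
ft_force: [0.1, -0.5, -0.3]
grip_width: -0.002
```

Request:
step_arm:
  increments:
    - [0, 0.0105, -0.031, 0, 0.0187]
    - [0, 0.0105, -0.031, 0, 0.0187]
    - [0, 0.0105, -0.031, 0, 0.0187]
    - [0, 0.0105, -0.031, 0, 0.0187]
    - [0, 0.0105, -0.031, 0, 0.0187]
    - [0, 0.0105, -0.031, 0, 0.0187]
    - [0, 0.0105, -0.031, 0, 0.0187]
    - [0, 0.0105, -0.031, 0, 0.0187]
    - [0, 0.0105, -0.031, 0, 0.0187]
    - [0, 0.0105, -0.031, 0, 0.0187]
    - [0, 0.0105, -0.031, 0, 0.0187]
    - [0, 0.0105, -0.031, 0, 0.0187]

```text
clock: 15.12
position: [0.5978, -0.1539, 0.0634]
ee_rot: [0.457, 0.54, -0.457, 0.54]
ft_force: [0.1, 0.3, -0.2]
grip_width: 0.004
```

Request:
step_arm:
  increments:
    - [0, 0.0105, -0.031, 0, 0.0187]
    - [0, 0.0105, -0.031, 0, 0.0187]
    - [0, 0.0105, -0.031, 0, 0.0187]
    - [0, 0, 0, 0, 0]
    - [0, 0, 0, 0, 0]

```text
clock: 15.53
position: [0.6282, -0.248, 0.0631]
ee_rot: [0.442, 0.551, -0.443, 0.551]
ft_force: [-0.1, 0.5, 0.0]
grip_width: 0.0
```

```bash
python3 -c "
from h import *
blobs('scene');blobs('top')"
```

```text
scene tcp [ 0.6288 -0.2455  0.0631] t 15.58
113 world [ 0.536 -0.425  0.021] size [0.041 0.047] tray -0.095 -0.681
109 world [ 0.5   -0.105  0.021] size [0.036 0.035] tray -0.079 -0.359
196 world [ 0.622 -0.187  0.018] size [0.038 0.04 ] tray 0.028 -0.459
269 world [0.477 0.278 0.019] size [0.043 0.041] tray -0.04 0.022
317 world [0.571 0.293 0.019] size [0.04 0.04] tray 0.055 0.023
top tcp [ 0.6293 -0.2438  0.0631] t 15.63
113 world [0.691 0.03  0.02 ] size [0.033 0.031] tray 0.131 -0.257
157 world [0.565 0.292 0.021] size [0.038 0.042] tray 0.049 0.022
164 world [0.475 0.275 0.021] size [0.038 0.04 ] tray -0.043 0.02
```

Two caps are in. Now the third.

Request:
step_arm:
  increments:
    - [0, 0.002, 0, -0.025, 0]
    - [0, 0, 0, -0.025, 0]
    - [0, 0, 0, -0.02, 0]
    - [0, 0, 0, -0.0107, 0]
    - [0, 0, 0, 0, 0]
    - [0, -0.002, 0.01, 0, 0]
    - [0, -0.002, 0.01, 0, 0]
    - [0, -0.002, 0.01, 0, 0]
    - [0, -0.002, 0.01, 0, 0]
    - [0, -0.002, 0.01, 0, 0]
    - [0, -0.002, 0.01, 0, 0]
    - [0, 0, 0, 0, 0]

```text
clock: 16.63
position: [0.6205, -0.1798, -0.0173]
ee_rot: [0.441, 0.554, -0.44, 0.553]
ft_force: [-0.1, 0.8, -1.2]
grip_width: 0.004
```

```bash
python3 -c "
from h import *
blobs('wrist')"
```

```text
wrist tcp [ 0.6205 -0.1813 -0.0172] t 16.68
4140 world [ 0.501 -0.107  0.021] size [0.036 0.032] tray -0.078 -0.361
7165 world [ 0.611 -0.153  0.021] size [0.042 0.048] tray 0.023 -0.425
```

Request:
step_arm:
  increments:
    - [0, -0.0027, 0.01, 0, 0]
    - [0, -0.0027, 0.01, 0, 0]
    - [0, -0.0027, 0.01, 0, 0]
    - [0, -0.0027, 0.01, 0, 0]
    - [0, -0.0026, 0.01, 0, 0]
    - [0, -0.0026, 0.01, 0, 0]
    - [0, -0.0026, 0.01, 0, 0]
    - [0, 0, 0, 0, 0]

```text
clock: 17.35
position: [0.6015, -0.11, -0.0176]
ee_rot: [0.441, 0.554, -0.44, 0.553]
ft_force: [0.0, 0.1, 0.1]
grip_width: 0.003
```

```bash
python3 -c "
from h import *
blobs('wrist')"
```

```text
wrist tcp [ 0.6016 -0.1116 -0.0174] t 17.4
7233 world [ 0.593 -0.084  0.021] size [0.041 0.048] tray 0.016 -0.353
4656 world [ 0.5   -0.109  0.02 ] size [0.036 0.038] tray -0.079 -0.363
2300 world [ 0.743 -0.071  0.021] size [0.027 0.05 ] tray 0.167 -0.365
```

Request:
step_arm:
  increments:
    - [0, -0.0025, 0.01, 0, 0]
    - [0, -0.0025, 0.01, 0, 0]
    - [0, -0.0025, 0.01, 0, 0]
    - [0, -0.0025, 0.01, 0, 0]
    - [0, -0.0025, 0.01, 0, 0]
    - [0, -0.0025, 0.01, 0, 0]
    - [0, -0.0025, 0.01, 0, 0]
    - [0, -0.0025, 0.01, 0, 0]
    - [0, -0.0025, 0.01, 0, 0]
    - [0, -0.0025, 0.01, 0, 0]
    - [0, -0.0025, 0.01, 0, 0]
    - [0, 0, 0, 0, 0]

```text
clock: 18.4
position: [0.5738, -0.0003, -0.0175]
ee_rot: [0.441, 0.554, -0.44, 0.553]
ft_force: [0.0, 0.9, 1.2]
grip_width: 0.002
```

```bash
python3 -c "
from h import *
blobs('wrist')"
```

```text
wrist tcp [ 0.5741 -0.0017 -0.0174] t 18.45
7214 world [0.566 0.026 0.021] size [0.041 0.048] tray 0.008 -0.24
4831 world [0.691 0.029 0.017] size [0.04  0.041] tray 0.131 -0.257
1111 world [ 0.746 -0.039  0.019] size [0.027 0.026] tray 0.175 -0.333
```

Request:
step_arm:
  increments:
    - [0, -0.002, 0.01, 0, 0]
    - [0, -0.002, 0.01, 0, 0]
    - [0, -0.002, 0.01, 0, 0]
    - [0, -0.002, 0.01, 0, 0]
    - [0, -0.002, 0.01, 0, 0]
    - [0, -0.002, 0.01, 0, 0]
    - [0, -0.002, 0.01, 0, 0]
    - [0, -0.002, 0.01, 0, 0]
    - [0, -0.002, 0.01, 0, 0]
    - [0, -0.002, 0.01, 0, 0]
    - [0, -0.002, 0.01, 0, 0]
    - [0, 0, 0, 0, 0]

```text
clock: 19.45
position: [0.5517, 0.1097, -0.0175]
ee_rot: [0.441, 0.554, -0.44, 0.553]
ft_force: [-0.9, 0.3, -0.4]
grip_width: 0.003
```

```bash
python3 -c "
from h import *
blobs('wrist')"
```

```text
wrist tcp [ 0.552   0.1082 -0.0174] t 19.5
7203 world [0.544 0.136 0.021] size [0.041 0.048] tray 0.003 -0.128
```

Request:
step_arm:
  increments:
    - [0, -0.0018, 0.01, 0, 0]
    - [0, -0.0018, 0.01, 0, 0]
    - [0, -0.0018, 0.01, 0, 0]
    - [0, -0.0018, 0.01, 0, 0]
    - [0, -0.0018, 0.01, 0, 0]
    - [0, -0.0018, 0.01, 0, 0]
    - [0, -0.0018, 0.01, 0, 0]
    - [0, -0.0018, 0.01, 0, 0]
    - [0, -0.0018, 0.01, 0, 0]
    - [0, -0.0018, 0.01, 0, 0]
    - [0, 0, 0, 0, 0]

```text
clock: 20.42
position: [0.5336, 0.2097, -0.0175]
ee_rot: [0.441, 0.554, -0.44, 0.553]
ft_force: [-0.3, 0.4, -0.6]
grip_width: 0.001
```

Request:
step_arm:
  increments:
    - [0, 0.002, -0.01, 0, 0]
    - [0, 0.002, -0.01, 0, 0]
    - [0, 0.002, -0.01, 0, 0]
    - [0, 0, 0, 0.025, 0]
    - [0, 0, 0, 0.025, 0]
    - [0, 0, 0, 0.025, 0]
    - [0, 0, 0, 0.025, 0]
    - [0, 0.002, -0.02, 0.025, 0]
    - [0, 0.002, -0.02, 0.025, 0]
    - [0, 0, -0.02, 0, 0]
    - [0, 0, 0, 0, 0]
    - [0, 0, 0, 0, 0]

```text
clock: 21.42
position: [0.5445, 0.1138, 0.1329]
ee_rot: [0.443, 0.552, -0.442, 0.552]
ft_force: [-0.5, 0.6, 0.0]
grip_width: 0.002
```

```bash
python3 -c "
from h import *
p=blobs('top');blobs('wrist')
q=blobs('scene')
for n in('jar','bottle','beaker'):
    w=world(q,regions_of(q,n)[0]['region']); t=w[w[:,2]>np.percentile(w[:,2],95)-.006]; print(n,((t.min(0)+t.max(0))/2).round(3))
cv2.imwrite('pics/end.png',cv2.resize(q['color'],(800,500))[:,:,::-1])"
```

```text
top tcp [0.5441 0.1153 0.1324] t 21.47
112 world [0.691 0.029 0.02 ] size [0.034 0.03 ] tray 0.131 -0.257
145 world [ 0.497 -0.106  0.022] size [0.038 0.038] tray -0.082 -0.359
wrist tcp [0.5439 0.1163 0.1321] t 21.52
61 world [0.414 0.227 0.029] size [0.005 0.018] tray -0.11 -0.017
157 world [0.571 0.274 0.018] size [0.022 0.007] tray 0.052 0.003
2323 world [0.524 0.239 0.019] size [0.041 0.041] tray 0.0 -0.023
79 world [0.418 0.201 0.029] size [0.008 0.024] tray -0.11 -0.044
285 world [0.424 0.167 0.021] size [0.01  0.041] tray -0.11 -0.078
143 world [ 0.774 -0.029  0.021] size [0.032 0.008] tray 0.204 -0.328
scene tcp [0.5438 0.1168 0.132 ] t 21.57
118 world [ 0.534 -0.427  0.021] size [0.044 0.052] tray -0.097 -0.683
119 world [ 0.499 -0.105  0.02 ] size [0.039 0.035] tray -0.079 -0.359
265 world [0.477 0.278 0.02 ] size [0.04  0.041] tray -0.04 0.022
279 world [0.526 0.242 0.019] size [0.042 0.04 ] tray 0.003 -0.02
317 world [0.57  0.294 0.019] size [0.04 0.04] tray 0.055 0.023
jar [ 0.465 -0.209  0.05 ]
bottle [ 0.768 -0.058  0.169]
beaker [ 0.525 -0.432  0.089]
```

View pics/end.png

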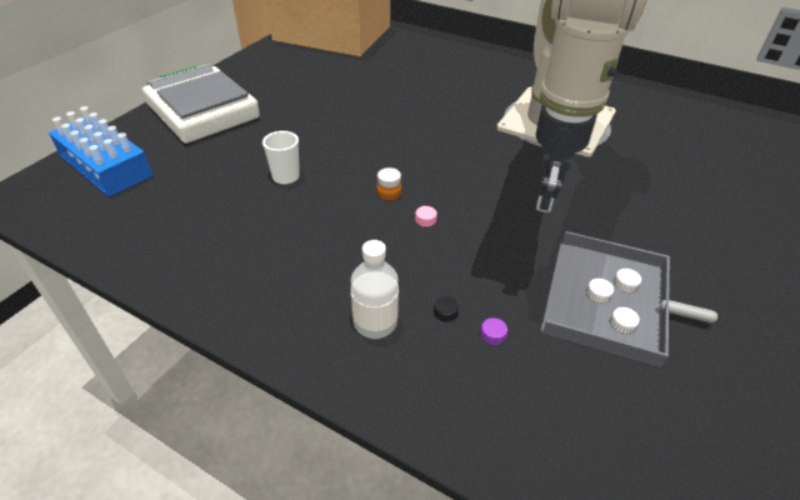

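All three white caps lie flat in the tray, at pixels (600,290), (628,280) and (625,320) in the picture. The jar, bottle, beaker and look-alikes are where they were, and the arm is clear.

```bash
python3 -c "
from h import *
print(ticket.hand_in())"
```

```text
the job is handed in; nothing more can be done
None
```

I swept all three white caps over the lip into the tray with the fingers shut, sliding them only, and handed the job in at about 21.6 s of the 72 s allowed. The hand-in gives no verdict, so the result rests on my own last checks.

**Caps:** in tray coordinates they lie at about (0.055, 0.023), (-0.040, 0.022) and (0.003, -0.020) m. All are flat and not piled up, well inside the limits of ±0.105 m across and -0.08 to 0.075 m in depth. The last top picture was no check on them, because the arm or its shadow hid the tray. The scene camera saw all three, and the wrist camera fully saw only the last cap.

**Jar, bottle and beaker:** they stand upright, within about 1 mm of where the same camera measured them at the start. The black, pink and purple look-alikes were not touched.

**What disagreed:**
- **Fingertip height:** the real fingertips were about 25 to 28 mm higher than the reported TCP height. My first pass went over cap 1 without touching it. I found this from the depth image and then swept with the reported height at about -17.5 mm, which put the tips about 8 mm above the bench.
- **Cap detection:** the trained network missed some white caps in later pictures, so I tracked them by colour and depth instead.

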